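Click a camera spigot into its stand and tug-test it

ROBOT

A 6-joint arm with a two-finger parallel gripper is mounted at the origin on the work surface. World frame = base frame: x ahead of the robot, y to its left, z up, the work surface at z = 0. Lengths are in m, angles in rad, forces in N, time in s.
With the tool pointing down it reaches from about 0.35 to 0.875 m from the base axis. Payload 15.5 kg.
Tool frame: the origin (TCP) lies at the very end of the fingers, on their centre line; the grasp point (between the pads) lies 19 mm behind it; z points along the fingers, y is the direction in which the jaws open and shut (so a half turn about z gives the same grasp; the last joint's range is limited). The gripper opens to 85 mm and grips with 20 to 120 N. Pads are 22 mm wide; open, the fingers measure 114 mm over their backs; the gripper's body (76 mm by 85 mm) begins 54 mm behind the grasp point. The pads swing forward as they close: fully open they stand 13 mm farther back than shut.
Start: joints at [1.069, 0.494, 1.345, -0, 1.302, -0.096], TCP at [0.247, 0.574, 0.231] pointing down, gripper open.
Joint ranges: [-2.91, 2.91], [-0.82, 2.16], [0.22, 2.67], [-1.22, 4.37], [0.12, 2.79], [-3.08, 3.08]. Speed limits (rad/s): [1.89, 1.89, 2.57, 3.01, 3.01, 3.01].

INTERFACE

Orientations are given as a rotation vector (axis times angle).
In Python, from bench import * gives the robot as it stands. The module is installed in compiled form; this text tells all that it offers.
- The arm moves only by the tool play_rows, never from a script. Its argument "commands" is one flat list of numbers, 7 for each row, row after row: the shift along the world's x, y, z in cm, then the turn, a rotation vector about the world's x, y, z in degrees, then the finger opening in cm, from 0 to 8.54. In form: [x, y, z, rx, ry, rz, hand, x, y, z, rx, ry, rz, hand, ...]. A call has 1 to 10 rows; each row is the pose to reach, as a shift and turn from the pose commanded when the call began; what a row does not reach only later rows make up. A row lasts 1/12 s, in which the tool goes at most 41.7 mm and 7.16 degrees, less where a joint would pass 70% of its speed; a pose out of reach is approached as far as the arm can. A call with a gripper value outside its range is refused whole. The fingers move at their own pace and stop on an object; "grip_force" is the grip in N (left out, the last holds). Time passes only in rows, so rows that repeat a pose let the fingers close. It gives the time, the measured TCP pose, the force and the opening at its end, in the units of the state.
- sense(): the state, without advancing time (a new reading comes with each control period).
- grab_frame(name): name is "scene" or "side" or "wrist"; returns a dict with "frame" (480x640x3 uint8, red, green, blue), "fx", "fy", "cx", "cy" (pixels), "k1" (the pictures are not rectified: a ray, as slopes to the right and down, at radius r is drawn at 1 + k1 r^2 times it, then the intrinsics apply), "R" (3x3) and "t" (3): a world point X has camera coordinates R X + t. Camera axes: x right, y down, z forward; pixel columns grow to the right and rows downward; lengths in m; the calibration is good to about 2 mm. A picture is of the moment at which its call begins. There is no depth.
- sign_off(): hands the job in, once; it reports no verdict.
The state is a dict: "time_s": time; "joint_positions": joint angles; "joint_velocities": joint speeds; "tau": joint torques, N m; "position": TCP position; "tcp_rot": TCP orientation; "wrist_force": force on the tool from outside, world axes, zero at the start; "wrist_torque": the same for the moment, N m; "opening": opening from 0.0 (shut) to 1.0 (fully open).
Only numpy, scipy, OpenCV 4.12 (cv2) and the standard library are available. Lean on these libraries where they do the work, as an engineer would, in place of code of your own. Each camera call takes 0.05 s, during which the arm holds its last target. There are 200 camera calls.

TASK

Take the steel spigot out of the wooden block and push it down into the socket of the metal camera stand until its flange is fully home and the spring catch has it. Then, before it is trusted with the camera, prove that it holds: pull it straight up against the catch with slowly growing force to about 15 newtons and no further, as more would strain the catch, keep that up for a moment, and let go, leaving the spigot seated in the stand. Do not disturb the camera, the pencil cup or the potted plant.

Things in the scene. Friction and masses are not known exactly. Their poses are not given: they have to be found in the camera images.
- spigot_head (a point): Centre of the spigot's grip head: upright metal cylinder 26 mm in diameter, 44 mm high (22 mm of it above this point, 22 mm below, then the flange). z runs up the spigot. The spigot is 85 mm high, 0.22 to 0.34 kg. At the start it stands upright in the wooden block, its flange resting on the block's top.
- spigot_flange (a point): Centre of the underside of the spigot's flange (disc 36 mm in diameter, 5 mm thick), 27 mm below spigot_head. Below it hangs the stud: 20 mm in diameter, 36 mm long, with a catch groove and a tapered foot that is 9 mm wide at its tip and reaches full width 8 mm up.
- socket_mouth (a point): Centre of the mouth of the stand's socket, in the plane of the top of its square aluminium receiver (50 x 50 mm, top 40 mm above the desk). z up, y through the two plungers. The hole is 21.5 mm in diameter and 37 mm deep. Home = flange lying on the receiver: spigot_flange at this point, upright, any yaw.
- stand: Camera stand, fixed to the desk: dark round base 124 mm across, 3 mm thick, with the receiver on it. Two spring plungers in brass housings stick out 18 mm from the receiver's +y and -y sides, 23 mm above the desk. They meet the stud's foot when the flange is 16 to 18 mm above home; pushing past them takes 4 to 10 N, until it snaps in 4 to 7 mm above home. Origin on the desk under the socket.
- spigot: The spigot as a whole, origin at the foot's tip, 63 mm below spigot_head; z up. Once caught in the stand, it has some free upward play (1.5 to 3.5 mm, different from stand to stand) before the catch bites; then it holds as a stiff stop (10 to 25 N per mm of lift); a pull above 20 N strains the catch.
- block: Dark wooden block 76 x 76 x 45 mm high, fixed, that keeps the spigot: its blind hole of 27 mm diameter, 41 mm deep, is in the middle of its top. Origin at the centre of its underside.
- camera: Black camera, bystander, 125 mm wide, about 100 mm high, lens towards its -x. Origin at the centre of its underside.
- pencil_cup: White ceramic cup with pencils, bystander, 72 mm in diameter, 95 mm high (pencils to about 170 mm). Origin at the centre of its underside.
- plant_pot: Small square concrete pot with an air plant, bystander, 70 x 70 mm, 75 mm high (leaves to about 160 mm). Origin at the centre of its underside.
There are look-alikes about, which are no part of the job. Leave any blue look-alike of the spigot alone.

How it is judged:
By the outcome, as a careful person would: the job done as asked, in the order asked, and still so for the second after the job is handed in, with the robot touching nothing.
It also fails if it takes over 72 s, if anything falls off the work surface, if the arm or the gripper's body presses on something with over 40 N, if the wrist force passes 120 N, or if a joint passes its speed limit or range.

## Working session

There is one attempt and no reset: what is moved stays moved. The work goes in short steps, Python scripts to look and compute and a tool call to move; the robot and the scene stay as the last step left them, time stands still between calls to the robot, and variables do not carry over. Pictures are saved under pics/ and viewed, about 8 in all and at most 12, crops included, and the job is handed in when it is done.

Besides the shell and the picture viewer there is one more tool, called after ">>>" by a JSON object that holds its "name" and its "arguments", one argument or row to a line. play_rows: Moves the arm, as the interface text tells. Its arguments: {"type":"object","properties":{"commands":{"type":"array","items":{"type":"number"}},"grip_force":{"type":"number"}},"required":["commands"]}

```bash
mkdir -p pics
cat > h.py <<'E'
from bench import *
import numpy as np, cv2
def save(name,fn):
    f=grab_frame(name); cv2.imwrite('pics/'+fn,f['frame'][:,:,::-1]); np.save('pics/'+fn[:-4]+'.npy',f,allow_pickle=True); return f
def load(fn): return np.load('pics/'+fn+'.npy',allow_pickle=True).item()
def ray(f,u,v):
    K=np.array([[f['fx'],0,f['cx']],[0,f['fy'],f['cy']],[0,0,1.]])
    p=cv2.undistortPoints(np.array([[[u,v]]],float),K,np.array([f['k1'],0,0,0.]))[0,0]
    R=np.array(f['R']); return -R.T@np.array(f['t']), R.T@np.array([p[0],p[1],1])
def onz(f,u,v,z):
    c,d=ray(f,u,v); return c+d*(z-c[2])/d[2]
def proj(f,X):
    X=np.asarray(X,float).reshape(-1,1,3)
    K=np.array([[f['fx'],0,f['cx']],[0,f['fy'],f['cy']],[0,0,1.]])
    return cv2.projectPoints(X,cv2.Rodrigues(np.array(f['R'],float))[0],np.array(f['t'],float),K,np.array([f['k1'],0,0,0.]))[0][:,0]
E
python3 - <<'E'
from h import *
for n in ['scene','side','wrist']:
    f=save(n,n+'0.png'); print(n,f['k1'],f['fx'],-np.array(f['R']).T@f['t'])
s=sense(); print(s)
E
```

```text
scene -0.06504789593368172 474.68755892917517 [ 1.11069697 -0.5071569   1.05912686]
side -0.019912451518500646 441.8009620420845 [0.2200308  0.4471118  0.76736874]
wrist -0.013601198546116997 399.3404359512454 [0.17080424 0.60669982 0.37423043]
{'time_s': 0.15, 'joint_positions': array([ 1.06952381e+00,  4.94041962e-01,  1.34595992e+00, -2.61512904e-05,
        1.30249925e+00, -9.55157556e-02]), 'joint_velocities': array([-0.00136976, -0.00237688, -0.0024247 ,  0.00059554,  0.00228304,
       -0.00017096]), 'tau': array([ 2.88408082e-03, -8.82551265e+01, -3.84067261e+01,  1.39501867e-04,
        7.23007252e-03, -2.16329789e-05]), 'position': array([0.24658339, 0.57401493, 0.23084608]), 'tcp_rot': array([-6.32938251e-01, -3.07692461e+00,  1.37549816e-03]), 'wrist_force': array([-0.12312705,  0.6354965 ,  0.08158847]), 'wrist_torque': array([0.03915858, 0.05370737, 0.02838657]), 'opening': 0.9963627954961901}
```

View pics/scene0.png

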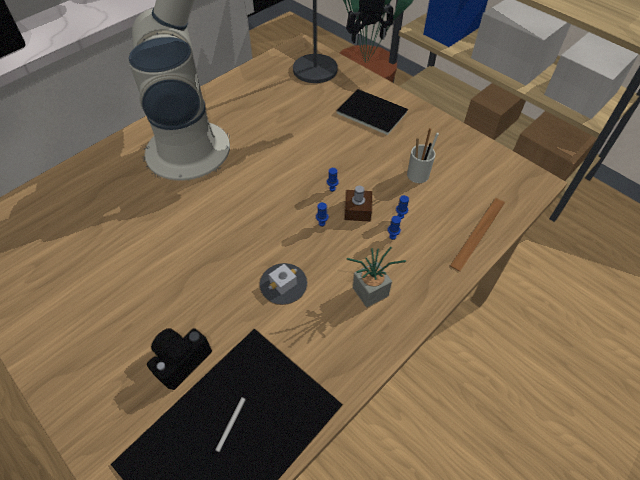

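View pics/side0.png

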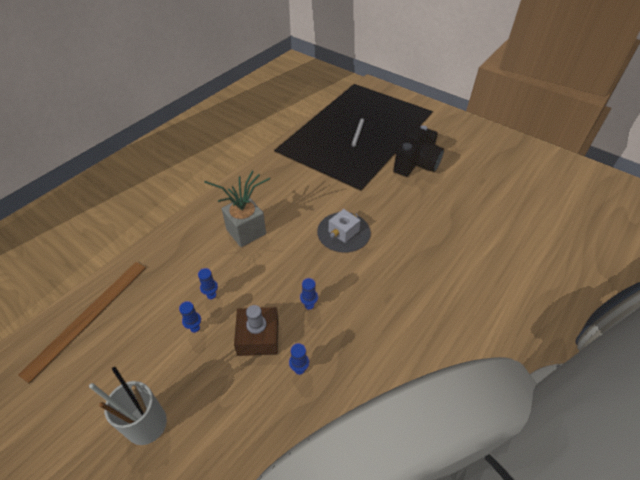

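Scene: spigot head at about (360,190) in the block, four blue look-alikes around it, and the stand at (283,278). Side: head (254,312), stand (344,226). I'll view enlarged crops of both.

Run:
```python
from h import *
a=cv2.imread('pics/scene0.png');b=cv2.imread('pics/side0.png')
def c(i,u,v): return cv2.resize(i[v-37:v+38,u-50:u+50],(400,300),interpolation=cv2.INTER_CUBIC)
cv2.imwrite('pics/c0.png',np.vstack([np.hstack([c(a,360,200),c(a,283,280)]),np.hstack([c(b,256,325),c(b,344,230)])]))
s=load('scene0');d=load('side0')
for n,(u,v) in dict(headtop=(360,188,),).items(): print(n,onz(s,u,v,.094),onz(d,254,308,.094))
print('mouth',onz(s,283,276,.04),onz(d,344,221,.04))
for (f,g,n) in ((s,a,'s'),(d,b,'d')):
    m=cv2.inRange(cv2.cvtColor(g,cv2.COLOR_BGR2HSV),(112,150,60),(128,255,255))
    for k in cv2.findContours(m,0,2)[0]:
        if 60<cv2.contourArea(k)<1500:
            x,y,w,h=cv2.boundingRect(k); print(n,x,y,w,h,onz(f,x+w/2,y+h/2,.045).round(3))
```

```text
headtop [0.56315987 0.19918501 0.094     ] [0.56443148 0.19072234 0.094     ]
mouth [ 0.5961792  -0.12184485  0.04      ] [ 0.58967129 -0.11950153  0.04      ]
d 290 344 18 30 [0.457 0.198 0.045]
d 183 313 17 18 [0.66  0.266 0.045]
d 180 302 13 12 [0.691 0.252 0.045]
d 301 290 16 19 [0.519 0.093 0.045]
d 303 279 12 11 [0.541 0.065 0.045]
d 199 269 18 29 [0.7   0.188 0.045]
```

View pics/c0.png

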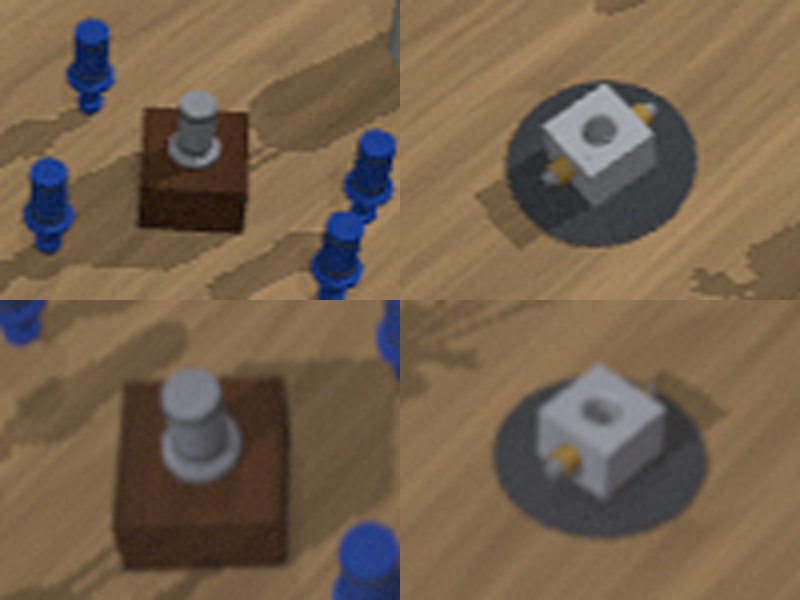

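Head top centre is about (359.5,188.5) in scene and (254,309.5) in side. The mouth is about (283,275.5) and (344.5,220.7). The plungers are lit on the lower-left and upper-right. Next I work out the bearings and plan a wrist-camera view.

```bash
cat >> h.py <<'E'
from scipy.spatial.transform import Rotation as Ro
def tri(obs):
    A=np.zeros((3,3));b=np.zeros(3)
    for f,u,v in obs:
        c,d=ray(f,u,v); d=d/np.linalg.norm(d); P=np.eye(3)-np.outer(d,d); A+=P;b+=P@c
    return np.linalg.solve(A,b)
def yawdeg():
    y=Ro.from_rotvec(sense()['tcp_rot']).as_matrix()[:,1]; return np.degrees(np.arctan2(y[1],y[0]))
E
python3 - <<'E'
from h import *
s=load('scene0');d=load('side0');w=load('wrist0')
print('head',tri([(s,359.5,188.5),(d,254,309.5)]),onz(s,359.5,188.5,.094),onz(d,254,309.5,.094))
print('mouth',tri([(s,283,275.5),(d,344.5,220.7)]),onz(s,283,275.5,.04),onz(d,344.5,220.7,.04))
p=lambda f,u,v,z:onz(f,u,v,z)[:2].round(3)
print('plungers scene',p(s,233+147/4,243+178/4,.023),p(s,233+250/4,243+105/4,.023),'side',p(d,294+553/4-100,193+468/4-75,.023))
print('pot',p(s,370,278,.075),p(d,243,212,.075),'cup',p(s,421,155,.095),p(d,132,398,.095),'cam',p(s,175,355,.08),p(d,418,150,.08))
for q in [(333,170),(322,207),(403,198),(395,221)]: print('blue top',p(s,*q,.085))
T=sense();Rt=Ro.from_rotvec(T['tcp_rot']).as_matrix(); Rw=np.array(w['R'])
print('cam z in tool',Rt.T@Rw.T[:,2],'x',Rt.T@Rw.T[:,0],'pos',Rt.T@(-Rw.T@w['t']-T['position']),yawdeg())
print(proj(w,T['position']))
E
```

```text
head [0.56300369 0.1945731  0.09525986] [0.5634336  0.19682937 0.094     ] [0.56231032 0.19295531 0.094     ]
mouth [ 0.59206273 -0.12121889  0.03753278] [ 0.59508237 -0.12083975  0.04      ] [ 0.58932691 -0.1209363   0.04      ]
plungers scene [ 0.589 -0.162] [ 0.595 -0.079] side [ 0.594 -0.082]
pot [0.768 0.01 ] [0.761 0.022] cup [0.602 0.422] [0.6   0.425] cam [ 0.599 -0.442] [ 0.566 -0.395]
blue top [0.457 0.203]
blue top [0.532 0.082]
blue top [0.666 0.262]
blue top [0.702 0.184]
cam z in tool [-3.19011186e-01 -5.72266850e-04  9.47750777e-01] x [4.26789912e-04 9.99999630e-01 7.47472238e-04] pos [ 8.25361932e-02 -9.53406117e-06 -1.43379316e-01] 66.75224980722606
[[322.04052249 316.57841076]]
```

>>> {"name": "play_rows", "arguments": {
  "commands": [4,-4.8,0,0,0,0,8.5,7,-8.4,0,0,0,0,8.5,10,-12,0,0,0,0,8.5,13,-15.6,0,0,0,0,8.5,16,-19.2,0,0,0,0,8.5,19,-22.8,0,0,0,0,8.5,22,-26.4,0,0,0,0,8.5,25,-30,-1,0,0,0,8.5,28,-33.6,-2,0,0,0,8.5,31.6,-37.95,-2.5,0,0,0,8.5]
}}

```text
time_s: 0.98
position: [0.5137, 0.253, 0.2155]
tcp_rot: [-0.633, -3.077, -0.0]
wrist_force: [0.7, 0.1, 0.4]
opening: 0.996
```

>>> {"name": "play_rows", "arguments": {
  "commands": [0,0,0,0,0,0,8.5,0,0,0,0,0,0,8.5,0,0,0,0,0,0,8.5,0,0,0,0,0,0,8.5]
}}

```text
time_s: 1.32
position: [0.5122, 0.2556, 0.2158]
tcp_rot: [-0.632, -3.077, -0.0]
wrist_force: [-0.1, 0.8, -0.1]
opening: 1.001
```

Run:
```python
from h import *
f=save('wrist','w1.png'); print(sense()['position'],yawdeg(),sense()['wrist_force'])
print(proj(f,[.563,.1945,.094]), proj(f,[.563,.1945,.05]))
```

```text
[0.51207872 0.25577452 0.21589309] 66.82949156669108 [-0.13265211  0.41942672  0.44880923]
[[273.93706266 317.30428273]] [[279.79280383 291.12821044]]
```

View pics/w1.png

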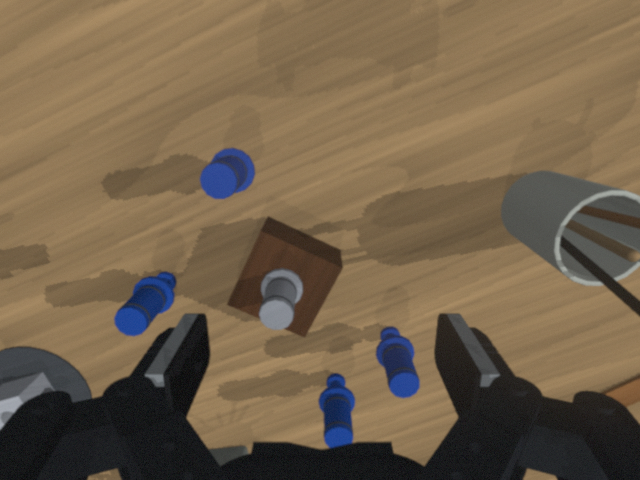

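Wrist view: the head top is at about (276,312) and the flange at (282,288). The cup on the right and the blue pieces are clear of the approach.

Run:
```python
from h import *
f=load('w1');g=cv2.cvtColor(f['frame'],cv2.COLOR_RGB2HSV)
m=cv2.inRange(g,(0,0,95),(180,60,255)); m[:, :225]=0; m[:,340:]=0; m[:255]=0; m[340:]=0
k=max(cv2.findContours(m,0,2)[0],key=cv2.contourArea); print(cv2.boundingRect(k),cv2.minAreaRect(k))
print(onz(f,276,312,.094),onz(f,282,288,.05),sense()['position'])
```

```text
(259, 299, 35, 31) ((276.0, 314.0), (30.0, 34.0), 90.0)
[0.55953648 0.19785434 0.094     ] [0.56106192 0.19749106 0.05      ] [0.51207872 0.25577452 0.21589309]
```

>>> {"name": "play_rows", "arguments": {
  "commands": [2,-2.4,0,0,0,0,8.5,4,-4.8,0,0,0,0,8.5,4.9,-5.9,-2,0,0,0,8.5,4.9,-5.9,-4,0,0,0,8.5,4.9,-5.9,-4,0,0,0,8.5,4.9,-5.9,-4,0,0,0,8.5]
}}

```text
time_s: 1.87
position: [0.5608, 0.1966, 0.1755]
tcp_rot: [-0.631, -3.076, 0.001]
wrist_force: [-0.6, -0.2, 0.6]
opening: 0.998
```

Run:
```python
from h import *
f=save('wrist','w2.png'); p=sense()['position'];print(p,yawdeg(),sense()['wrist_force'])
g=cv2.cvtColor(f['frame'],cv2.COLOR_RGB2HSV)
pr=proj(f,[p[0],p[1],.094])[0]; print(pr)
m=cv2.inRange(g,(0,0,95),(180,60,255)); u,v=pr.astype(int)
q=np.zeros_like(m); q[v-60:v+50,u-50:u+50]=m[v-60:v+50,u-50:u+50]
for k in cv2.findContours(q,0,2)[0]:
    if cv2.contourArea(k)>150: print(cv2.boundingRect(k),cv2.minEnclosingCircle(k))
cv2.imwrite('pics/w2c.png',cv2.resize(np.hstack([f['frame'][v-60:v+60,u-60:u+60,::-1],np.dstack([q]*3)[v-60:v+60,u-60:u+60]]),None,fx=3,fy=3))
```

```text
[0.56132214 0.19686159 0.17644087] 66.82447258343478 [-0.44549975 -0.11229829  0.00613974]
[322.88095042 248.31443849]
(298, 202, 51, 67) ((323.5, 235.22727966308594), 33.23112487792969)
```

View pics/w2c.png

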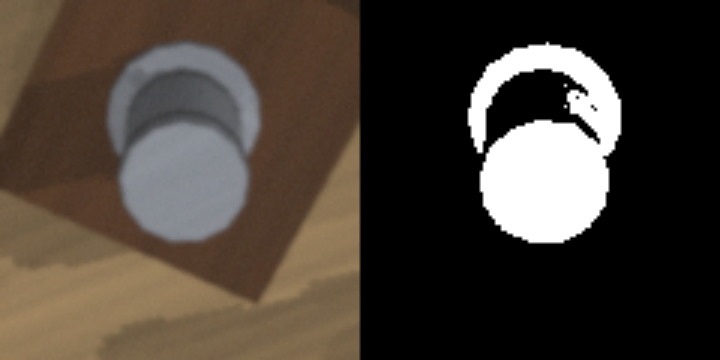

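The head top centre is at (323,248), right on the tool axis projection. Descending, then gripping.

>>> {"name": "play_rows", "arguments": {
  "commands": [0,0,-3,0,0,0,8.5,0,0,-6,0,0,0,8.5,0,0,-8,0,0,0,8.5,0,0,-10,0,0,0,8.5,0,0,-11,0,0,0,8.5,0,0,-11.8,0,0,0,8.5,0,0,-11.8,0,0,0,8.5,0,0,-11.8,0,0,0,8.5]
}}

```text
time_s: 2.58
position: [0.5622, 0.1963, 0.0587]
tcp_rot: [0.632, 3.076, 0.001]
wrist_force: [0.9, -0.3, -0.3]
opening: 0.998
```

>>> {"name": "play_rows", "arguments": {
  "commands": [0,0,0,0,0,0,3.5,0,0,0,0,0,0,2,0,0,0,0,0,0,2,0,0,0,0,0,0,2,0,0,0,0,0,0,2,0,0,0,0,0,0,2,0,0,0,0,0,0,2,0,0,0,0,0,0,2,0,0,0,0,0,0,2,0,0,0,0,0,0,2],
  "grip_force": 80
}}

```text
time_s: 3.42
position: [0.562, 0.1958, 0.0584]
tcp_rot: [0.633, 3.077, 0.0]
wrist_force: [-3.0, -1.2, 8.8]
opening: 0.282
```

>>> {"name": "play_rows", "arguments": {
  "commands": [0,0,0.3,0,0,0,2,0,0,1,0,0,0,2,0,0,2,0,0,0,2,0,0,3.5,0,0,0,2,0,0,5,0,0,0,2,0,0,7,0,0,0,2,0,0,9,0,0,0,2,0,0,11,0,0,0,2,0,0,12,0,0,0,2,0,0,12,0,0,0,2]
}}

```text
time_s: 4.25
position: [0.5629, 0.1961, 0.1805]
tcp_rot: [0.632, 3.073, 0.003]
wrist_force: [0.7, 0.2, -2.1]
opening: 0.281
```

Run:
```python
from h import *
f=save('wrist','w3.png'); p=sense()['position'];print(p,yawdeg(),sense()['wrist_force'],sense()['wrist_torque'],sense()['opening'])
print(proj(f,[p[0],p[1],p[2]+.037]))
s=save('scene','s1.png');d=save('side','d1.png')
out=[]
for q in (s,d):
    u,v=proj(q,[p[0],p[1],p[2]])[0].astype(int);print(u,v); out.append(cv2.resize(q['frame'][v-50:v+50,u-50:u+50,::-1],(400,400),interpolation=2))
cv2.imwrite('pics/c1.png',np.hstack(out))
```

```text
[0.56217123 0.19595406 0.17874911] 66.75349284263869 [ 0.50645369  0.41331121 -2.14965524] [ 0.07072137  0.03999696 -0.0070963 ] 0.2844819493553405
[[320.59742204 370.57013894]]
361 166
247 283
```

View pics/c1.png

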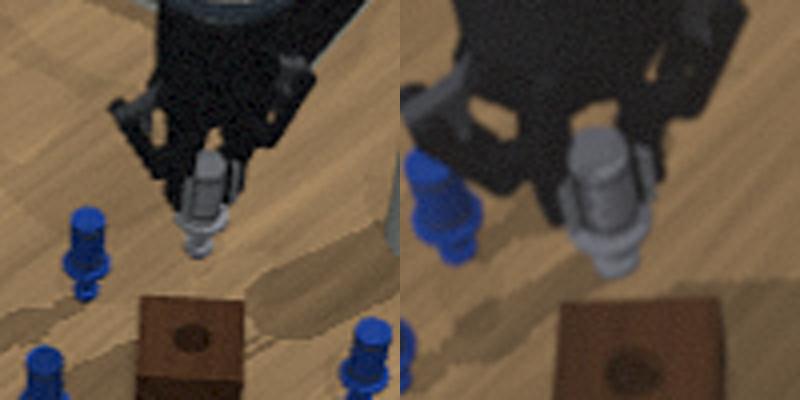

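The grip holds, with the spigot hanging upright and clear of the block (weight about 2.15 N). Next I go past the socket so the wrist camera sees the mouth.

>>> {"name": "play_rows", "arguments": {
  "commands": [0,-2,0,0,0,0,2,0,-5,0,0,0,0,2,0,-8,0,0,0,0,2,1,-11,0,0,0,0,2,2,-14,0,0,0,0,2,3,-17,0,0,0,0,2,4,-20,0,0,0,0,2,5,-23,0,0,0,0,2,6,-26,0,0,0,0,2,7,-29,0,0,0,0,2]
}}

```text
time_s: 5.23
position: [0.6313, -0.0956, 0.1762]
tcp_rot: [-0.633, -3.075, -0.0]
wrist_force: [1.3, -0.1, -3.3]
opening: 0.282
```

>>> {"name": "play_rows", "arguments": {
  "commands": [0.8,-2.5,0,0,0,0,2,1.4,-4.5,0,0,0,0,2,1.5,-5,0,0,0,0,2,1.5,-5,0,0,0,0,2,1.5,-5,0,0,0,0,2,1.5,-5,0,0,0,0,2]
}}

```text
time_s: 5.73
position: [0.6462, -0.1429, 0.1771]
tcp_rot: [-0.632, -3.076, -0.001]
wrist_force: [0.1, -0.0, -2.9]
opening: 0.28
```

Run:
```python
from h import *
f=save('wrist','w4.png'); p=sense()['position'];print(p,yawdeg(),sense()['wrist_force'])
print(proj(f,[.592,-.121,.04]),proj(f,[p[0],p[1],p[2]+.037]))
```

```text
[ 0.64635003 -0.14283742  0.17738741] 66.81025871884196 [ 0.61615514 -0.00579124 -2.86310114]
[[320.27230933 139.70434661]] [[322.35554078 376.02246081]]
```

View pics/w4.png

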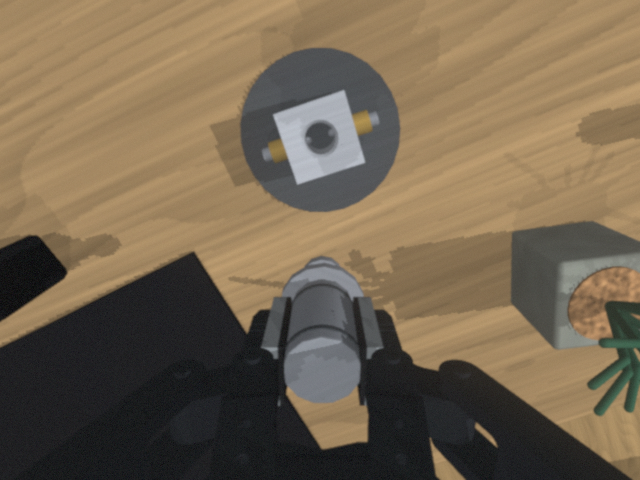

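Wrist view: the mouth ring is at about (320,136), and the held spigot is in view with its head top at about (322,372) and flange at about (322,290). I'll measure both.

Run:
```python
from h import *
f=load('w4'); p=sense()['position']; g=cv2.cvtColor(f['frame'],cv2.COLOR_RGB2GRAY); hsv=cv2.cvtColor(f['frame'],cv2.COLOR_RGB2HSV)
m=((hsv[:,:,1]<60)&(g>135)).astype(np.uint8)*255
q=np.zeros_like(m); q[80:195,262:375]=m[80:195,262:375]
cs,h=cv2.findContours(q,cv2.RETR_CCOMP,2)
for k,hh in zip(cs,h[0]):
    if cv2.contourArea(k)>150:
        M=cv2.moments(k); c=(M['m10']/M['m00'],M['m01']/M['m00']); print('hole' if hh[3]>=0 else 'outer',cv2.contourArea(k),c,cv2.minAreaRect(k),onz(f,*c,.04).round(4))
for n,dz in (('headtop',.0356),('flangetop',-.0084),('foot',-.0494)): print(n,proj(f,[p[0],p[1],p[2]+dz]))
print(p)
cv2.imwrite('pics/w4c.png',cv2.resize(np.hstack([f['frame'][240:420,260:380,::-1],np.vstack([f['frame'][80:200,260:380,::-1],np.dstack([q]*3)[110:170,260:380]])]),None,fx=3,fy=3,interpolation=2))
```

```text
outer 5390.5 (319.52468849519215, 137.14429706582567) ((319.800048828125, 137.39999389648438), (75.8946533203125, 75.26219177246094), 71.56504821777344) [ 0.5902 -0.1208  0.04  ]
hole 916.0 (320.8899199417758, 137.15775109170306) ((321.2500305175781, 137.25001525878906), (34.64822769165039, 33.941123962402344), 45.0) [ 0.5906 -0.1199  0.04  ]
headtop [[322.35228649 373.20845233]]
flangetop [[322.27560487 307.02210207]]
foot [[322.23150301 269.06005949]]
[ 0.64635003 -0.14283742  0.17738741]
```

View pics/w4c.png

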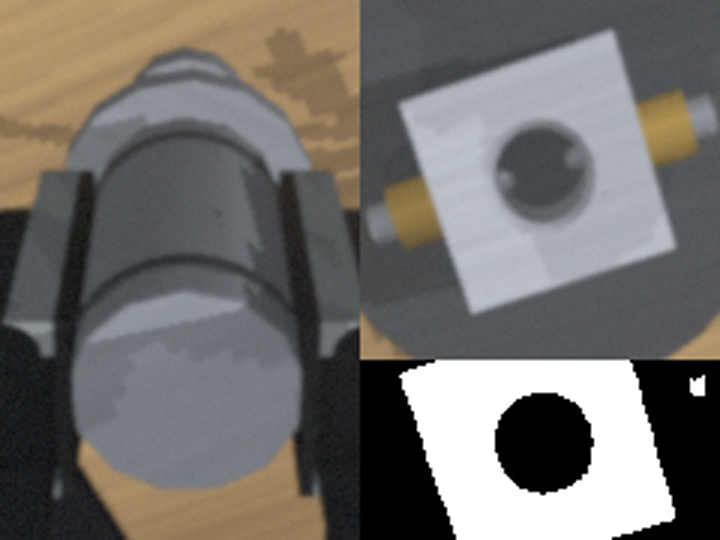

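>>> {"name": "play_rows", "arguments": {
  "commands": [-2,0.8,0,0,0,0,2,-4,1.6,0,0,0,0,2,-5.5,2.2,0,0,0,0,2,-5.5,2.2,-2,0,0,0,2,-5.5,2.2,-4,0,0,0,2,-5.5,2.2,-6,0,0,0,2,-5.5,2.2,-7.2,0,0,0,2,-5.5,2.2,-7.2,0,0,0,2,-5.5,2.2,-7.2,0,0,0,2]
}}

```text
time_s: 6.53
position: [0.5915, -0.1213, 0.1057]
tcp_rot: [-0.631, -3.076, -0.0]
wrist_force: [-0.4, -0.1, -3.4]
opening: 0.283
```

Run:
```python
from h import *
p=sense()['position'];print(p,yawdeg(),sense()['wrist_force'],sense()['wrist_torque'])
s=save('scene','s2.png');d=save('side','d2.png');w=save('wrist','w5.png')
out=[]
for q in (s,d):
    u,v=proj(q,[.5904,-.1203,.06])[0].astype(int);print(u,v,proj(q,[.5904,-.1203,.04]),proj(q,[p[0]-.001,p[1]+.0004,p[2]-.0494])); out.append(cv2.resize(q['frame'][v-35:v+35,u-35:u+35,::-1],(400,400),interpolation=2))
cv2.imwrite('pics/c2.png',np.hstack(out))
```

```text
[ 0.59145221 -0.1213115   0.10571326] 66.80293227341592 [-0.36272882 -0.13627485 -3.41737712] [0.01021889 0.00674994 0.04881478]
281 269 [[281.9062114 274.2615402]] [[281.32093846 270.94208671]]
344 214 [[343.94510549 220.64740292]] [[344.41450102 215.46862542]]
```

View pics/c2.png

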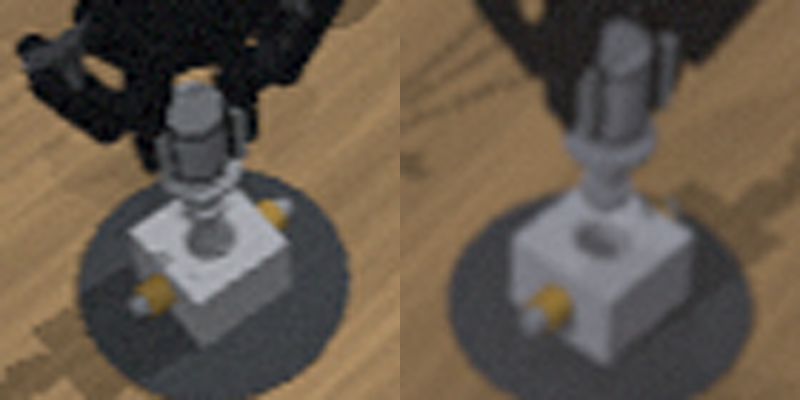

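Both views put the foot over the hole, as predicted. Entering gently and watching lateral force.

>>> {"name": "play_rows", "arguments": {
  "commands": [0,0.05,-0.6,0,0,0,2,0,0.05,-1.2,0,0,0,2,0,0.05,-1.6,0,0,0,2,0,0.05,-1.9,0,0,0,2,0,0.05,-2.2,0,0,0,2,0,0.05,-2.2,0,0,0,2],
  "grip_force": 100
}}

```text
time_s: 7.18
position: [0.5914, -0.1216, 0.0831]
tcp_rot: [-0.633, -3.076, -0.0]
wrist_force: [0.1, 0.4, -2.1]
opening: 0.283
```

>>> {"name": "play_rows", "arguments": {
  "commands": [0,0,-0.3,0,0,0,2,0,0,-0.6,0,0,0,2,0,0,-0.8,0,0,0,2,0,0,-0.8,0,0,0,2]
}}

```text
time_s: 7.52
position: [0.5916, -0.1216, 0.0753]
tcp_rot: [-0.633, -3.077, -0.0]
wrist_force: [0.3, 0.3, -2.6]
opening: 0.281
```

>>> {"name": "play_rows", "arguments": {
  "commands": [0,0,-0.2,0,0,0,2,0,0,-0.4,0,0,0,2,0,0,-0.6,0,0,0,2,0,0,-0.8,0,0,0,2,0,0,-1,0,0,0,2,0,0,-1,0,0,0,2]
}}

```text
time_s: 8.02
position: [0.5919, -0.1216, 0.0657]
tcp_rot: [0.633, 3.077, -0.0]
wrist_force: [0.3, 0.0, -1.6]
opening: 0.284
```

>>> {"name": "play_rows", "arguments": {
  "commands": [0,0,-0.2,0,0,0,2,0,0,-0.4,0,0,0,2,0,0,-0.6,0,0,0,2,0,0,-0.8,0,0,0,2,0,0,-0.9,0,0,0,2,0,0,-0.9,0,0,0,2]
}}

```text
time_s: 8.52
position: [0.5911, -0.1214, 0.0559]
tcp_rot: [-0.633, -3.075, -0.0]
wrist_force: [-0.0, 1.3, -13.0]
opening: 0.279
```

The -13 N means it has snapped in while my hand holds it above the free play. Pressing on home.

>>> {"name": "play_rows", "arguments": {
  "commands": [0,0,-0.1,0,0,0,2,0,0,-0.15,0,0,0,2,0,0,-0.2,0,0,0,2,0,0,-0.2,0,0,0,2]
}}

```text
time_s: 8.85
position: [0.5919, -0.1217, 0.0549]
tcp_rot: [0.633, 3.077, -0.0]
wrist_force: [-0.6, 0.4, -2.5]
opening: 0.284
```

>>> {"name": "play_rows", "arguments": {
  "commands": [0,0,-0.05,0,0,0,2,0,0,-0.1,0,0,0,2,0,0,-0.1,0,0,0,2]
}}

```text
time_s: 9.1
position: [0.5918, -0.1217, 0.0538]
tcp_rot: [0.633, 3.077, -0.0]
wrist_force: [-0.5, 0.1, -3.0]
opening: 0.278
```

>>> {"name": "play_rows", "arguments": {
  "commands": [0,0,-0.05,0,0,0,2,0,0,-0.05,0,0,0,2,0,0,-0.05,0,0,0,2]
}}

```text
time_s: 9.35
position: [0.5919, -0.1216, 0.0535]
tcp_rot: [0.633, 3.077, -0.0]
wrist_force: [-1.2, 1.1, 2.0]
opening: 0.284
```

>>> {"name": "play_rows", "arguments": {
  "commands": [0,0,-0.03,0,0,0,2,0,0,-0.03,0,0,0,2,0,0,-0.03,0,0,0,2]
}}

```text
time_s: 9.6
position: [0.5919, -0.1217, 0.0534]
tcp_rot: [0.633, 3.077, -0.0]
wrist_force: [-2.9, -0.1, 7.9]
opening: 0.278
```

>>> {"name": "play_rows", "arguments": {
  "commands": [0,0,-0.03,0,0,0,2,0,0,-0.03,0,0,0,2,0,0,-0.03,0,0,0,2]
}}

```text
time_s: 9.85
position: [0.5919, -0.1217, 0.0534]
tcp_rot: [0.633, 3.077, -0.0]
wrist_force: [-3.9, 1.9, 11.5]
opening: 0.279
```

Run:
```python
from h import *
s=sense();print(s['position'],s['wrist_force'],s['wrist_torque'])
s=save('scene','s3.png');d=save('side','d3.png')
out=[]
for q in (s,d):
    u,v=proj(q,[.5904,-.1203,.05])[0].astype(int); out.append(cv2.resize(q['frame'][v-35:v+35,u-35:u+35,::-1],(400,400),interpolation=2))
cv2.imwrite('pics/c3.png',np.hstack(out))
```

```text
[ 0.59189125 -0.12168788  0.05342567] [-3.91456068  1.88552026 11.49645024] [0.13496954 0.61433009 0.00698803]
```

View pics/c3.png

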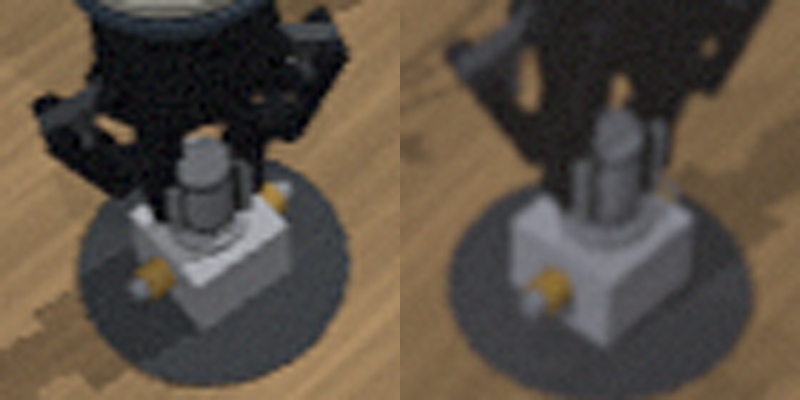

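Flange is home: the stop is at TCP z 0.0534 as computed, with 11.5 N pressing. The image shows the flange on the receiver. Now the slow pull.

>>> {"name": "play_rows", "arguments": {
  "commands": [0,0,0.02,0,0,0,2,0,0,0.04,0,0,0,2,0,0,0.06,0,0,0,2,0,0,0.08,0,0,0,2,0,0,0.1,0,0,0,2,0,0,0.12,0,0,0,2,0,0,0.14,0,0,0,2,0,0,0.16,0,0,0,2,0,0,0.18,0,0,0,2,0,0,0.2,0,0,0,2]
}}

```text
time_s: 10.78
position: [0.5917, -0.1216, 0.0547]
tcp_rot: [-0.633, -3.077, -0.0]
wrist_force: [0.2, 0.2, -2.7]
opening: 0.279
```

>>> {"name": "play_rows", "arguments": {
  "commands": [0,0,0.02,0,0,0,2,0,0,0.04,0,0,0,2,0,0,0.05,0,0,0,2,0,0,0.05,0,0,0,2]
}}

```text
time_s: 11.12
position: [0.5918, -0.1216, 0.0552]
tcp_rot: [0.633, 3.077, -0.0]
wrist_force: [-0.4, -0.3, -4.1]
opening: 0.275
```

The catch starts to bite at about 1.7 mm of lift (free reading about -2.7 N). Increasing slowly.

>>> {"name": "play_rows", "arguments": {
  "commands": [0,0,0.01,0,0,0,2,0,0,0.02,0,0,0,2,0,0,0.03,0,0,0,2,0,0,0.03,0,0,0,2,0,0,0.03,0,0,0,2]
}}

```text
time_s: 11.53
position: [0.5918, -0.1216, 0.0554]
tcp_rot: [-0.633, -3.077, -0.0]
wrist_force: [-0.4, 0.2, -4.4]
opening: 0.277
```

>>> {"name": "play_rows", "arguments": {
  "commands": [0,0,0.01,0,0,0,2,0,0,0.02,0,0,0,2,0,0,0.03,0,0,0,2,0,0,0.03,0,0,0,2,0,0,0.03,0,0,0,2]
}}

```text
time_s: 11.95
position: [0.5917, -0.1216, 0.0557]
tcp_rot: [-0.633, -3.077, 0.0]
wrist_force: [1.2, -0.4, -8.3]
opening: 0.286
```

>>> {"name": "play_rows", "arguments": {
  "commands": [0,0,0.01,0,0,0,2,0,0,0.02,0,0,0,2,0,0,0.03,0,0,0,2,0,0,0.03,0,0,0,2,0,0,0.03,0,0,0,2]
}}

```text
time_s: 12.37
position: [0.5916, -0.1216, 0.0559]
tcp_rot: [-0.633, -3.077, -0.0]
wrist_force: [1.0, -0.2, -14.1]
opening: 0.273
```

>>> {"name": "play_rows", "arguments": {
  "commands": [0,0,0.01,0,0,0,2,0,0,0.02,0,0,0,2,0,0,0.02,0,0,0,2,0,0,0.02,0,0,0,2]
}}

```text
time_s: 12.7
position: [0.5916, -0.1216, 0.0561]
tcp_rot: [-0.633, -3.077, -0.0]
wrist_force: [2.1, -0.3, -18.2]
opening: 0.284
```

>>> {"name": "play_rows", "arguments": {
  "commands": [0,0,-0.003,0,0,0,2,0,0,-0.003,0,0,0,2,0,0,-0.003,0,0,0,2,0,0,-0.003,0,0,0,2,0,0,-0.003,0,0,0,2,0,0,-0.003,0,0,0,2]
}}

```text
time_s: 13.2
position: [0.5916, -0.1216, 0.0562]
tcp_rot: [-0.633, -3.077, 0.0]
wrist_force: [0.8, -1.1, -20.1]
opening: 0.277
```

>>> {"name": "play_rows", "arguments": {
  "commands": [0,0,0,0,0,0,2,0,0,0,0,0,0,2,0,0,0,0,0,0,2,0,0,0,0,0,0,2,0,0,0,0,0,0,2,0,0,0,0,0,0,2,0,0,0,0,0,0,2,0,0,0,0,0,0,2]
}}

```text
time_s: 13.87
position: [0.5917, -0.1216, 0.0562]
tcp_rot: [-0.633, -3.077, -0.0]
wrist_force: [0.9, -0.4, -23.0]
opening: 0.277
```

The force keeps creeping up because the controller integrates its error. Backing off at once.

>>> {"name": "play_rows", "arguments": {
  "commands": [0,0,-0.04,0,0,0,2]
}}

```text
time_s: 13.95
position: [0.5918, -0.1216, 0.056]
tcp_rot: [0.633, 3.077, -0.0]
wrist_force: [-0.6, 0.8, -13.6]
opening: 0.283
```

>>> {"name": "play_rows", "arguments": {
  "commands": [0,0,0,0,0,0,2,0,0,0,0,0,0,2]
}}

```text
time_s: 14.12
position: [0.5918, -0.1216, 0.056]
tcp_rot: [0.633, 3.077, -0.0]
wrist_force: [-0.3, -0.9, -16.3]
opening: 0.278
```

>>> {"name": "play_rows", "arguments": {
  "commands": [0,0,0,0,0,0,2,0,0,-0.002,0,0,0,2]
}}

```text
time_s: 14.28
position: [0.5918, -0.1217, 0.056]
tcp_rot: [0.633, 3.077, -0.0]
wrist_force: [0.3, -0.2, -14.7]
opening: 0.283
```

>>> {"name": "play_rows", "arguments": {
  "commands": [0,0,0.004,0,0,0,2,0,0,0.004,0,0,0,2,0,0,0.004,0,0,0,2]
}}

```text
time_s: 14.53
position: [0.5918, -0.1216, 0.056]
tcp_rot: [0.633, 3.077, -0.0]
wrist_force: [-0.8, -0.8, -14.6]
opening: 0.278
```

>>> {"name": "play_rows", "arguments": {
  "commands": [0,0,0.005,0,0,0,2,0,0,0.008,0,0,0,2,0,0,0.008,0,0,0,2]
}}

```text
time_s: 14.78
position: [0.5918, -0.1216, 0.056]
tcp_rot: [0.633, 3.077, 0.0]
wrist_force: [-0.9, -0.6, -15.8]
opening: 0.279
```

>>> {"name": "play_rows", "arguments": {
  "commands": [0,0,0.005,0,0,0,2,0,0,0.005,0,0,0,2,0,0,0.005,0,0,0,2]
}}

```text
time_s: 15.03
position: [0.5918, -0.1216, 0.056]
tcp_rot: [0.633, 3.077, 0.0]
wrist_force: [-0.3, -0.8, -16.2]
opening: 0.279
```

>>> {"name": "play_rows", "arguments": {
  "commands": [0,0,0,0,0,0,2,0,0,0,0,0,0,2,0,0,0,0,0,0,2]
}}

```text
time_s: 15.28
position: [0.5918, -0.1216, 0.056]
tcp_rot: [-0.633, -3.077, 0.0]
wrist_force: [0.6, -0.2, -16.0]
opening: 0.282
```

>>> {"name": "play_rows", "arguments": {
  "commands": [0,0,0.006,0,0,0,2,0,0,0.006,0,0,0,2,0,0,0.006,0,0,0,2]
}}

```text
time_s: 15.53
position: [0.5918, -0.1216, 0.0561]
tcp_rot: [-0.633, -3.077, -0.0]
wrist_force: [-0.5, -0.4, -15.7]
opening: 0.278
```

>>> {"name": "play_rows", "arguments": {
  "commands": [0,0,0,0,0,0,2,0,0,0,0,0,0,2,0,0,0,0,0,0,2]
}}

```text
time_s: 15.78
position: [0.5918, -0.1216, 0.0561]
tcp_rot: [-0.633, -3.077, 0.0]
wrist_force: [0.5, -0.4, -16.4]
opening: 0.28
```

>>> {"name": "play_rows", "arguments": {
  "commands": [0,0,0,0,0,0,2,0,0,0,0,0,0,2,0,0,0,0,0,0,2]
}}

```text
time_s: 16.03
position: [0.5917, -0.1216, 0.056]
tcp_rot: [-0.633, -3.077, -0.0]
wrist_force: [-0.3, -0.6, -17.1]
opening: 0.28
```

A steady pull of about 16-17 N at the wrist (13.5-14.5 N on the catch) was held for about a second. Lowering home.

>>> {"name": "play_rows", "arguments": {
  "commands": [0,0,-0.04,0,0,0,2,0,0,-0.08,0,0,0,2,0,0,-0.12,0,0,0,2,0,0,-0.16,0,0,0,2,0,0,-0.2,0,0,0,2,0,0,-0.23,0,0,0,2,0,0,-0.26,0,0,0,2,0,0,-0.28,0,0,0,2,0,0,-0.28,0,0,0,2]
}}

```text
time_s: 16.78
position: [0.592, -0.1217, 0.0535]
tcp_rot: [0.633, 3.077, -0.0]
wrist_force: [-0.4, 0.2, 0.1]
opening: 0.281
```

>>> {"name": "play_rows", "arguments": {
  "commands": [0,0,-0.02,0,0,0,2,0,0,-0.03,0,0,0,2,0,0,-0.03,0,0,0,2,0,0,-0.03,0,0,0,3.5,0,0,0,0,0,0,5,0,0,0,0,0,0,6.5,0,0,0,0,0,0,6.5,0,0,0,0,0,0,6.5,0,0,0,0,0,0,6.5,0,0,0,0,0,0,6.5]
}}

```text
time_s: 17.62
position: [0.5918, -0.1216, 0.0532]
tcp_rot: [-0.633, -3.077, -0.0]
wrist_force: [0.3, -0.0, -0.0]
opening: 0.76
```

>>> {"name": "play_rows", "arguments": {
  "commands": [0,0,1,0,0,0,6.5,0,0,3,0,0,0,6.5,0,0,5,0,0,0,6.5,0,0,7,0,0,0,6.5,0,0,9,0,0,0,6.5,0,0,11,0,0,0,6.5,0,0,12,0,0,0,6.5,0,0,12,0,0,0,6.5,0,0,12,0,0,0,6.5]
}}

```text
time_s: 18.37
position: [0.5918, -0.1217, 0.1735]
tcp_rot: [0.633, 3.076, -0.0]
wrist_force: [0.6, -0.1, -1.2]
opening: 0.761
```

Run:
```python
from h import *
s=sense();print(s['position'],s['wrist_force'],s['opening'])
s=save('scene','s4.png');d=save('side','d4.png');w=save('wrist','w6.png')
out=[]
for q in (s,d):
    u,v=proj(q,[.5904,-.1203,.05])[0].astype(int); out.append(cv2.resize(q['frame'][v-35:v+35,u-35:u+35,::-1],(400,400),interpolation=2))
a=np.hstack(out); b=np.hstack([cv2.resize(s['frame'][:,:,::-1],(266,200)),cv2.resize(d['frame'][:,:,::-1],(267,200)),cv2.resize(w['frame'][:,:,::-1],(267,200))])
cv2.imwrite('pics/c4.png',np.vstack([a,b]))
for n,m in (('scene0','s4'),('side0','d4')):
    x=cv2.absdiff(load(n)['frame'],load(m)['frame']).max(2); print([ (k,int(np.percentile(x[v-20:v+20,u-20:u+20],95))) for k,(u,v) in (dict(pot=(372,285),cup=(421,165),cam=(178,357)) if n=='scene0' else dict(pot=(243,222),cup=(138,412),cam=(418,152))).items()])
```

```text
[ 0.591822   -0.12165144  0.17348236] [ 0.58894002 -0.06929331 -1.17475274] 0.7612673136183475
[('pot', 7), ('cup', 7), ('cam', 17)]
[('pot', 6), ('cup', 6), ('cam', 12)]
```

View pics/c4.png

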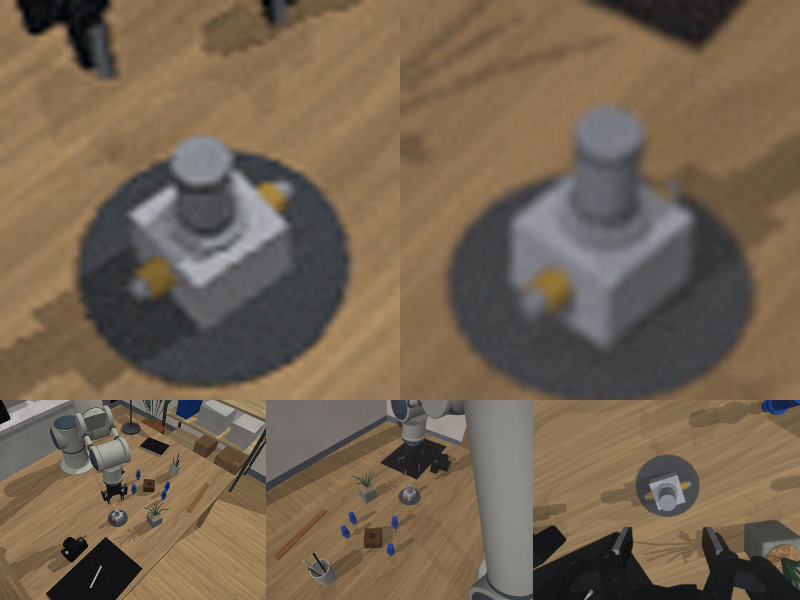

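The spigot stands seated, its flange on the receiver, with the hand clear. The pot, cup and camera are unchanged. Handing in.

```bash
python3 -c "
from bench import *
print(sign_off())"
```

```text
the job is handed in; nothing more can be done
None
```

The spigot is seated in the stand and the job is handed in, but the proof pull went past 15 N and may have briefly passed the 20 N that strains the catch.

- **Seating:** I pressed it down until the flange met a stiff stop at the height worked out for home, with about 11 N read at the wrist. The catch snapped in. It had about 1.7 mm of free play before it bit.
- **First pull (overshot):** I raised the pull slowly to about 15.5 N on the catch. While I held the arm still, the controller kept creeping up. The wrist read 23.0 N at the end of that hold, so about 20.3 N ± 0.5 on the catch once the spigot's roughly 2.7 N weight is taken off. I backed off at once.
- **Second pull:** I held a steady 13–14.5 N on the catch for about a second, and it held firm. The lift where it bit and the stop height were unchanged.
- **Before home:** As it snapped in, the still-raised hand pulled on the catch with about 10 N for a moment before I pressed it home.
- **Last checks:** I lowered the spigot back onto the stop and opened the hand. I then lifted the hand 12 cm clear. Both cameras show the spigot upright with its flange on the receiver. Image comparison shows no movement of the pot or cup. The camera regions changed slightly more, but I saw no shift. The arm's run took about 18.5 s.

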